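# Let the sprung press foot down gently onto a mended piece

### The arm

A 7-joint arm with a two-finger parallel gripper is mounted at the origin on the work surface. World frame = base frame: x ahead of the robot, y to its left, z up, the work surface at z = 0. Lengths are in mm, angles in degrees, forces in N, time in s.
With the tool pointing down it reaches from about 400 to 900 mm from the base axis. Payload 5.6 kg.
Tool frame: the origin (TCP) lies at the very end of the fingers, on their centre line; the grasp point (between the pads) lies 19 mm behind it; z points along the fingers, y is the line along which they close (so a half turn about z gives the same grasp; the last joint's range is limited). The gripper opens to 92 mm and grips with 3 to 60 N. Pads are 20 mm wide; open, the fingers measure 128 mm over their backs; the gripper's body (75 mm by 189 mm) begins 69 mm behind the grasp point.
Start: joints at [-74.656, 26.786, -0.665, 91.828, 0.344, 61.387, -3.226], TCP at [198.826, 618.852, 188.092] pointing down, gripper open.
Joint ranges: [-144.91, 144.91], [-17.63, 115.5], [-89.93, 88.59], [15.96, 139.68], [-74.01, 254.01], [8.47, 105.57], [-167.45, 167.45]. Speed limits (degrees/s): [147.25, 147.25, 180, 180, 180, 180, 180].

### API

Orientations are given as [roll, pitch, yaw] about the fixed x, y, z axes, in that order (R = Rz(yaw) Ry(pitch) Rx(roll)).
In Python, from workcell import ctrl gives the robot as it stands.
- The arm moves only by the tool step_arm, never from a script. Its argument "series" is a list of rows, each a list of 6 numbers: the shift along the world's x, y, z in m, then the turn, a rotation vector about the world's x, y, z in rad. In form: [[x, y, z, wx, wy, wz], ...]. A call has 1 to 5 rows; each row shifts and turns the commanded pose from where the row before left it; what a row does not reach is not made up. A row lasts 1/12 s, in which the tool goes at most 41.7 mm and 7.16 degrees, less where a joint would pass 70% of its speed; a pose out of reach is approached as far as the arm can. A call is refused whole if a number of a shift passes 0.0417 or a number of a turn 0.125, either way. A call with a gripper value outside its range is refused whole. "jaw" is the finger opening in m, from 0 to 0.0919, set as the call begins (left out, the last holds). The fingers move at their own pace and stop on an object; "force" is the grip in N (left out, the last holds). Time passes only in rows, so rows that do not move let the fingers close. It gives the time, the measured TCP pose, the force, the opening and the grip force at its end, in the units of the state.
- ctrl.state(): the state, without advancing time (a new reading comes with each control period).
- ctrl.camera(name): name is "side" or "top"; returns the picture (400x640x3 uint8, red, green, blue); there is no depth.
- ctrl.camera_params(name): a dict with "fx", "fy", "cx", "cy" (pixels), "R" (3x3) and "t" (3): a world point X has camera coordinates R X + t. Camera axes: x right, y down, z forward; pixel columns grow to the right and rows downward; lengths in mm; the calibration is good to about 2 mm. A picture is of the moment at which its call begins. camera_params takes no time and is no camera call.
- ctrl.close_job(): hands the job in; it is judged then, once.
The state is a dict: "time_s": time; "q": joint angles; "dq": joint speeds; "tau": joint torques, N m; "position": TCP position; "ee_rot": TCP orientation; "wrist_force": force on the tool from outside, world axes, zero at the start; "wrist_torque": the same for the moment, N m; "width": finger opening in mm; "grasp_force": force on a finger pad.
Only numpy, scipy, OpenCV 4.12 (cv2) and the standard library are available. Lean on these libraries where they do the work, as an engineer would, in place of code of your own. Each camera call takes 0.05 s, during which the arm holds its last target. There are 200 camera calls.

### The job

Clamp the ceramic piece that lies on the press: turn the T-handle counterclockwise (seen from above) out of its rest notch, over the hump and into line with the deep slot, and keep hold of it while the sprung foot comes down slowly until it rests on the piece; it must never snap or drop, nor be forced hard onto the ceramic. Then let go of the handle, leaving the foot clamping the piece. Leave the pieces and everything else where they are.

Things in the scene. Friction and masses are not known exactly. Their poses are not given: they have to be found in the camera images.
- press: Grey bench press, fixed to the table. Base plate 150 (x) by 250 (y) mm, its top 8 mm above the table; column 50 by 40 mm, 158 mm high, 145 mm to local +y; an arm from it holds an upright steel sleeve over the plate. Origin on the table under the sleeve's axis, z up. A sprung shaft runs through the sleeve: T-handle on top, cross pin 7 mm thick parallel to the bar, round foot below.
- sleeve_rim (a point): Centre of the sleeve's top, 186 mm above the table; sleeve 47 mm in diameter, down to 112 mm. At rest the pin lies in a shallow notch of its rim. Going counterclockwise the rim climbs a 6 mm hump (top 0.62 to 0.76 rad from rest), then falls into a deep open slot, 52 mm deep, which the pin enters freely between 1.12 rad and the stop at 1.30 rad.
- handle_grip (a point): Centre of the T-handle's bar, on the shaft's axis, 272 mm above the table at rest; it rises, falls and turns with the handle. The bar is black, 112 mm long (this frame's x axis), 16 mm wide (y), 18 mm tall (z up), on a 12 mm shaft that is bare for 23 mm below it (then a 20 mm collar; the sleeve's rim is 77 mm below the bar at rest). Nothing else stands at this height.
- handle (a joint): Turn of the T-handle about the vertical axis, rad: 0 at rest (in the notch), grows counterclockwise seen from above; stops at -0.12 and 1.30. It turns easily save for the climb over the hump.
- plunger (a joint): Height of the shaft with handle and foot, m: 0 at rest in the notch, grows downwards, negative when lifted (to -0.020). A spring and the weight push it down with about 16 N at 0, falling by 0.12 N per mm of descent; let go over the slot it snaps down.
- foot: Round rubber-soled foot 38 mm in diameter on the shaft's lower end. Origin at the centre of the sole, 75 mm above the table at rest. Its cushion gives 1 to 3 mm under load.
- piece_tile: Mended terracotta tile fragment, a block 92 by 74 mm, flat top. Origin at its underside's centre. One of the three pieces lies on the press's plate under the foot, the other two on the plywood board; which is which varies. Their heights differ, 24 to 52 mm, and are best felt.
- piece_base: Terracotta pot base, a solid round about 88 mm across with a flat top, taller than the tile. Origin at its underside's centre.
- piece_stem: Terracotta pedestal, waisted, 84 mm across at the foot, flat top 68 mm across, the tallest of the three. Origin at its underside's centre.
- board: Plywood board 270 by 130 mm, 8 mm thick, on which the two waiting pieces stand. Origin at its underside's centre.
- glue_jar: Jar, 56 mm diameter, 75 mm tall, beside the press; a bystander.
- brush: Hand brush, 170 mm long, lying beside the press; a bystander.
- cup: White cup, 66 mm across, 60 mm tall, beside the press; a bystander.
- pen: White pen, 146 mm long, 11 mm thick, lying; a bystander.
- blister: Clear plastic blister pack 130 by 80 by 21 mm; a bystander.
- spray: Bottle, 60 mm diameter, 160 mm tall, left of the press; a bystander.
Things that resemble listed ones, but are neither listed nor needed, are in the scene too. Leave any yellow look-alike of the piece_stem alone.

How it is judged:
By the outcome, as a careful person would: the job done as asked, in the order asked, and still so for the second after the job is handed in, with the robot touching nothing.
It also fails if it takes over 40 s, if anything falls off the work surface, if the arm or the gripper's body presses on something with over 40 N, if the wrist force passes 120 N, or if a joint passes its speed limit or range.

## Working session

There is one attempt and no reset: what is moved stays moved. The work goes in short steps, Python scripts to look and compute and a tool call to move; the robot and the scene stay as the last step left them, time stands still between calls to the robot, and variables do not carry over. Pictures are saved under pics/ and viewed, at most 10 in all, crops included, and the job is handed in when it is done.

Besides the shell and the picture viewer there is one more tool, called after "Request:" by a JSON object that holds its "api" and its "payload". step_arm: Moves the arm, as the interface text tells. Its arguments: {"type":"object","properties":{"series":{"type":"array"},"jaw":{"type":"number"},"force":{"type":"number"}},"required":["series"]}

```bash
mkdir -p pics
python3 - <<'E'
from workcell import ctrl
import cv2
for n in("top","side"):
    cv2.imwrite(f"pics/{n}0.png",ctrl.camera(n)[:,:,::-1]); p=ctrl.camera_params(n); print(n,{k:(v.round(3).tolist() if hasattr(v,'round') and k in 'Rt' else v) for k,v in p.items()})
s=ctrl.state(); print(s)
E
```

```text
top {'fx': 420.09018912985914, 'fy': 420.09018912985914, 'cx': 314.30727697249745, 'cy': 201.04461395748484, 'R': [[0.015, -1.0, 0.001], [-0.99, -0.015, -0.139], [0.139, 0.002, -0.99]], 't': [-12.778, 507.94, 1335.766]}
side {'fx': 503.0780049297738, 'fy': 503.0780049297738, 'cx': 320.901471906906, 'cy': 207.1473813017659, 'R': [[0.98, -0.199, -0.018], [-0.114, -0.478, -0.871], [0.165, 0.855, -0.491]], 't': [-488.569, 218.99, 1747.08]}
{'time_s': 0.1, 'q': array([-74.65632334,  26.83214044,  -0.66533096,  91.87489682,
         0.34323676,  61.38715793,  -3.22631778]), 'dq': array([-0.01519671, -0.10095848, -0.00039315, -0.11872265,  0.11642958,
        0.05925203, -0.06140176]), 'tau': array([ 1.02694663e-03, -5.21646273e+01, -1.24737466e-02, -2.44368392e+01,
       -5.68067352e-02,  1.40695806e-02,  6.42972941e-05]), 'position': array([198.66687559, 618.29830337, 187.22761048]), 'ee_rot': array([-1.79907980e+02,  5.93167814e-03,  1.62188570e+02]), 'wrist_force': array([-1.51367798,  0.60661553, -0.87574468]), 'wrist_torque': array([-0.03601723, -0.03005853,  0.03724696]), 'grasp_force': 0.0, 'width': 92.25948848415396}
```

View pics/top0.png

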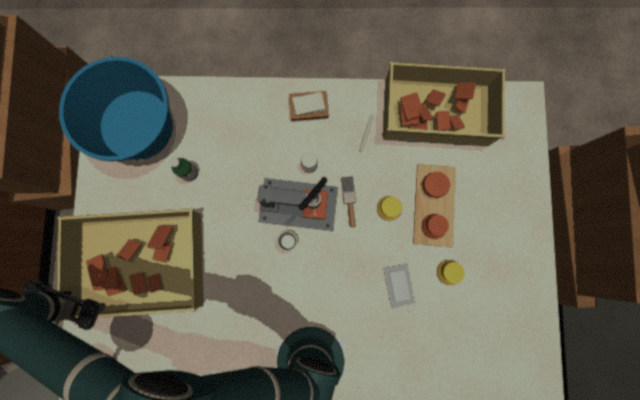

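View pics/side0.png

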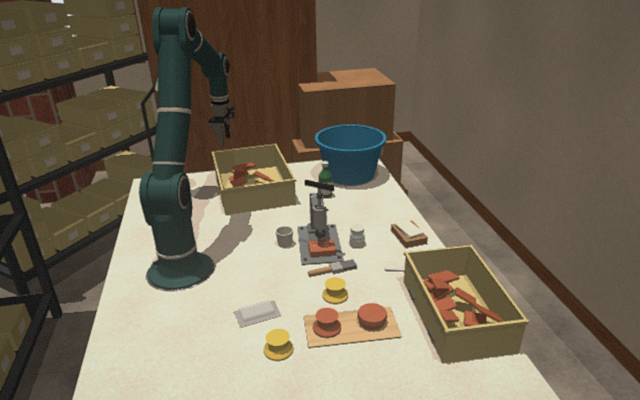

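The bar is black and diagonal, top view (302,207)–(326,179), side view near (319,185). The press column points to world +y. The tile is on the press, and the jar, cup and brush stand around it.

```bash
cat > h.py <<'E'
from workcell import ctrl
import numpy as np,cv2
def ray(n,u,v):
    p=ctrl.camera_params(n);R=np.array(p['R']);t=np.array(p['t'])
    return -R.T@t, R.T@np.array([(u-p['cx'])/p['fx'],(v-p['cy'])/p['fy'],1])
def onz(n,u,v,z):
    o,d=ray(n,u,v); return o+d*(z-o[2])/d[2]
def cross(u1,u2):
    (a,d),(b,e)=ray('top',*u1),ray('side',*u2)
    s=np.linalg.lstsq(np.c_[d,-e],b-a,rcond=None)[0]
    return (a+d*s[0]+b+e*s[1])/2, np.linalg.norm(a+d*s[0]-b-e*s[1])
def dark(img,box,thr):
    x0,y0,x1,y1=box; m=(img[y0:y1,x0:x1].max(2)<thr).astype('uint8')
    n,l,st,c=cv2.connectedComponentsWithStats(m); out=[]
    for i in range(1,n):
        if st[i,4]>25:
            ys,xs=np.nonzero(l==i); r=cv2.minAreaRect(np.c_[xs+x0,ys+y0].astype('float32')); out.append((st[i,4],c[i]+[x0,y0],r))
    return out
E
python3 - <<'E'
from h import *
T=cv2.imread('pics/top0.png');S=cv2.imread('pics/side0.png')
for n,I,b in(('top',T,(292,170,335,215)),('side',S,(295,170,345,200))):
    for thr in(30,45,60): 
        for a,c,r in dark(I,b,thr):
            print(n,thr,a,c.round(1),np.round(cv2.boxPoints(r),1).tolist(),onz(n,*c,281 if n=='top' else 274).round(1))
cv2.imwrite('pics/c.png',np.hstack([cv2.resize(T[170:235,250:350],None,fx=4,fy=4,interpolation=2),cv2.resize(S[170:235,270:370],None,fx=4,fy=4,interpolation=2)]))
E
```

```text
top 30 151 [312.4 193.8] [[298.3999938964844, 205.6999969482422], [323.0, 178.10000610351562], [327.0, 181.6999969482422], [302.3999938964844, 209.1999969482422]] [ 4.933e+02 -2.000e-01  2.810e+02]
top 45 219 [311.8 194.4] [[296.8999938964844, 206.1999969482422], [323.3999938964844, 177.39999389648438], [328.20001220703125, 181.89999389648438], [301.79998779296875, 210.6999969482422]] [491.5   1.3 281. ]
top 60 264 [311.9 194.4] [[293.0, 205.0], [323.6000061035156, 176.5], [330.6000061035156, 184.0], [300.0, 212.5]] [491.7   1.2 281. ]
side 45 110 [319.2 185.1] [[304.79998779296875, 183.89999389648438], [305.79998779296875, 179.6999969482422], [332.70001220703125, 185.89999389648438], [331.70001220703125, 190.1999969482422]] [497.1  -4.3 274. ]
side 60 139 [319.6 185. ] [[304.20001220703125, 185.3000030517578], [305.29998779296875, 179.1999969482422], [333.79998779296875, 184.3000030517578], [332.70001220703125, 190.5]] [498.4  -3.9 274. ]
```

View pics/c.png

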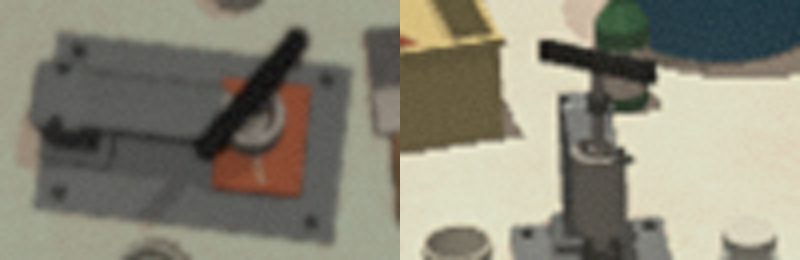

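The crop shows the bar ends at top pixels (301,207) and (324.5,179.5). The bar axis is at about (495,-2) and its direction about -41.5° from world x. I'm moving above it at TCP z ≈ 330 with yaw ≈ 138.5°.

Request:
{"api": "step_arm", "payload": {"series": [[0.0148, -0.031, 0.014, 0, 0, -0.0207], [0.0148, -0.031, 0.014, 0, 0, -0.0207], [0.0148, -0.031, 0.014, 0, 0, -0.0207], [0.0148, -0.031, 0.014, 0, 0, -0.0207], [0.0148, -0.031, 0.014, 0, 0, -0.0207]], "jaw": 0.09}}

```text
time_s: 0.52
position: [273.2, 462.0, 258.2]
ee_rot: [-179.9, -0.0, 156.2]
wrist_force: [-0.1, 1.4, 0.0]
width: 89.9
grasp_force: 0.0
```

Request:
{"api": "step_arm", "payload": {"series": [[0.0148, -0.031, 0.014, 0, 0, -0.0207], [0.0148, -0.031, 0.014, 0, 0, -0.0207], [0.0148, -0.031, 0.014, 0, 0, -0.0207], [0.0148, -0.031, 0.014, 0, 0, -0.0207], [0.0148, -0.031, 0.014, 0, 0, -0.0207]]}}

```text
time_s: 0.93
position: [347.1, 307.0, 328.6]
ee_rot: [-180.0, -0.0, 150.3]
wrist_force: [0.6, -0.2, -0.4]
width: 90.3
grasp_force: 0.0
```

Run:
```python
from h import *
print(cross((312.6,193.6),(319.3,185)))
a,b=onz('top',301.2,207.2,281),onz('top',324.4,179.4,281); print(a,b,(a+b)/2,np.degrees(np.arctan2(*(b-a)[[1,0]])),np.linalg.norm(a-b))
a,b=onz('side',305.2,182.2,274),onz('side',332.8,188,274); print(a,b,(a+b)/2,np.degrees(np.arctan2(*(b-a)[[1,0]])),np.linalg.norm(a-b))
```

```text
(array([496.60193864,  -0.85423023, 272.51826673]), np.float64(2.927026645955383))
[456.61254728  29.09719956 281.        ] [532.96499901 -31.92748344 281.        ] [494.78877314  -1.41514194 281.        ] -38.633589894146596 97.74307557000706
[455.02843308  28.44478948 274.        ] [536.87432956 -35.53218946 274.        ] [495.95138132  -3.54369999 274.        ] -38.01388884172916 103.88361085934643
```

Request:
{"api": "step_arm", "payload": {"series": [[0.0148, -0.0309, 0, 0, 0, -0.0171], [0.0148, -0.0309, 0, 0, 0, -0.0171], [0.0148, -0.0309, 0, 0, 0, -0.0171], [0.0148, -0.0309, 0, 0, 0, -0.0171], [0.0148, -0.0309, 0, 0, 0, -0.0171]]}}

```text
time_s: 1.35
position: [421.0, 152.6, 328.0]
ee_rot: [180.0, -0.0, 145.4]
wrist_force: [0.5, 0.5, -0.1]
width: 89.8
grasp_force: 0.0
```

Request:
{"api": "step_arm", "payload": {"series": [[0.0148, -0.0309, 0, 0, 0, -0.0171], [0.0148, -0.0309, 0, 0, 0, -0.0171], [0.0148, -0.0309, 0, 0, 0, -0.0171], [0.0148, -0.0309, 0, 0, 0, -0.0171], [0.0148, -0.0309, 0, 0, 0, -0.0171]]}}

```text
time_s: 1.77
position: [495.0, -1.8, 328.0]
ee_rot: [180.0, -0.0, 140.5]
wrist_force: [1.0, 0.5, 0.7]
width: 90.2
grasp_force: 0.0
```

Run:
```python
from h import *
T=ctrl.camera('top');S=ctrl.camera('side');s=ctrl.state();print(s['position'],s['ee_rot'],s['q'])
cv2.imwrite('pics/c2.png',np.hstack([cv2.resize(I[y:y+80,270:370],None,fx=4,fy=4,interpolation=2) for I,y in((T,150),(S,130))])[:,:,::-1])
```

```text
[495.86982227  -5.91262539 328.07489997] [-1.79914875e+02  1.19911535e-01  1.39992106e+02] [-33.59142866   3.79455574  32.43545319 104.19151667  -1.98203604
  72.58022365  49.37155644]
```

View pics/c2.png

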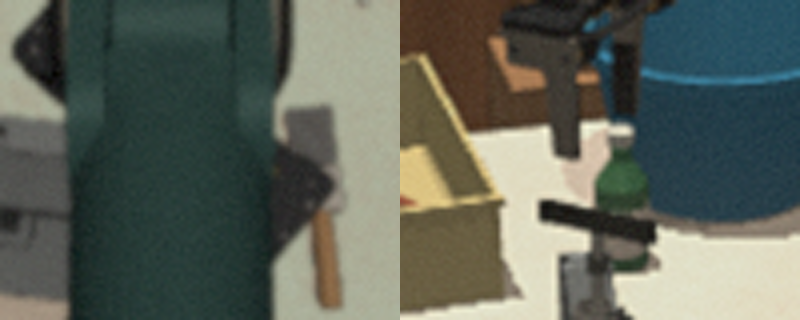

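The fingers hang evenly on either side of the bar, with the tips at crop pixels (567,155) and (624,125). Descending now.

Request:
{"api": "step_arm", "payload": {"series": [[0, 0, 0, 0, 0, 0], [0, 0, -0.019, 0, 0, 0], [0, 0, -0.019, 0, 0, 0], [0, 0, -0.019, 0, 0, 0], [0, 0, -0.018, 0, 0, 0]], "jaw": 0.05}}

```text
time_s: 2.28
position: [494.0, 1.9, 252.0]
ee_rot: [180.0, -0.1, 140.7]
wrist_force: [0.2, 0.1, 0.0]
width: 58.6
grasp_force: 0.0
```

Request:
{"api": "step_arm", "payload": {"series": [[0, 0, 0, 0, 0, 0], [0, 0, 0, 0, 0, 0]], "jaw": 0.03, "force": 10}}

```text
time_s: 2.45
position: [494.0, 1.2, 252.7]
ee_rot: [-179.9, -0.1, 140.7]
wrist_force: [0.1, -0.4, -0.3]
width: 45.6
grasp_force: 0.0
```

Run:
```python
from h import *
S=ctrl.camera('side');s=ctrl.state();print(s['position'],s['ee_rot'],s['width'],s['wrist_force'])
cv2.imwrite('pics/c3.png',cv2.resize(S[140:220,270:370],None,fx=6,fy=6,interpolation=2)[:,:,::-1])
```

```text
[494.85499747   0.93736462 253.64847788] [ 1.79981052e+02 -4.24409367e-03  1.40633158e+02] 41.49773997505384 [ 0.02051869 -0.2104471   1.36259149]
```

View pics/c3.png

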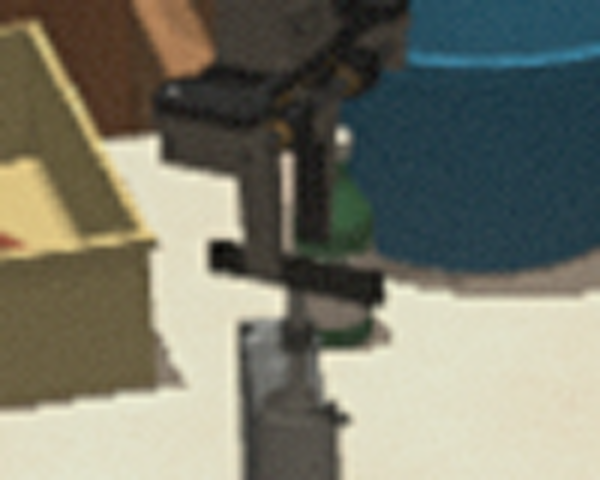

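The left finger ends at the bar near crop (262,277), and the right finger is behind the bar. I'm checking heights by projection.

Run:
```python
from h import *
p=ctrl.camera_params('side');R=np.array(p['R']);t=np.array(p['t'])
def pr(X):
    c=R@np.array(X)+t; return ((np.array([p['fx']*c[0]/c[2]+p['cx'],p['fy']*c[1]/c[2]+p['cy']])-[270,140])*6).round()
print('cam',-R.T@t)
y=np.array([.634,.773,0]);x=np.array([-.773,.634,0]);T=np.array([494.5,1,253.5])
for h in(21,30,39): print(h,pr(T-h*y),pr(T+h*y))
print('shaft',pr([495,-1,272]),pr([495,-1,263]),pr([495,-1,186]))
for a in(56,-56): print('bar',pr(np.array([495,-1,272])+a*x))
```

```text
cam [  215.74101214 -1486.94325807  1039.90345013]
21 [272. 315.] [307. 284.]
30 [264. 322.] [314. 278.]
39 [257. 329.] [322. 271.]
shaft [291. 272.] [291. 286.] [294. 405.]
bar [204. 252.]
bar [380. 292.]
```

Request:
{"api": "step_arm", "payload": {"series": [[0, 0, 0, 0, 0, 0], [0, 0, 0, 0, 0, 0], [0, 0, 0, 0, 0, 0], [0, 0, 0, 0, 0, 0], [0, 0, 0, 0, 0, 0]], "jaw": 0.01, "force": 5}}

```text
time_s: 2.92
position: [495.4, -0.0, 254.0]
ee_rot: [179.9, 0.1, 140.5]
wrist_force: [-0.1, 1.7, 3.6]
width: 10.2
grasp_force: 2.2
```

Run:
```python
from h import *
S=ctrl.camera('side');s=ctrl.state();print({k:s[k] for k in('position','ee_rot','width','wrist_force','wrist_torque','grasp_force')})
cv2.imwrite('pics/c4.png',cv2.resize(S[140:220,270:370],None,fx=8,fy=7,interpolation=1)[:,:,::-1])
```

```text
{'position': array([ 4.95429105e+02, -1.03235572e-01,  2.53948884e+02]), 'ee_rot': array([1.79923418e+02, 5.39812325e-02, 1.40529952e+02]), 'width': 10.097864961571565, 'wrist_force': array([-0.21337223,  0.50888649,  4.32850478]), 'wrist_torque': array([0.08011184, 0.08748637, 0.0270733 ]), 'grasp_force': 2.402658127248287}
```

View pics/c4.png

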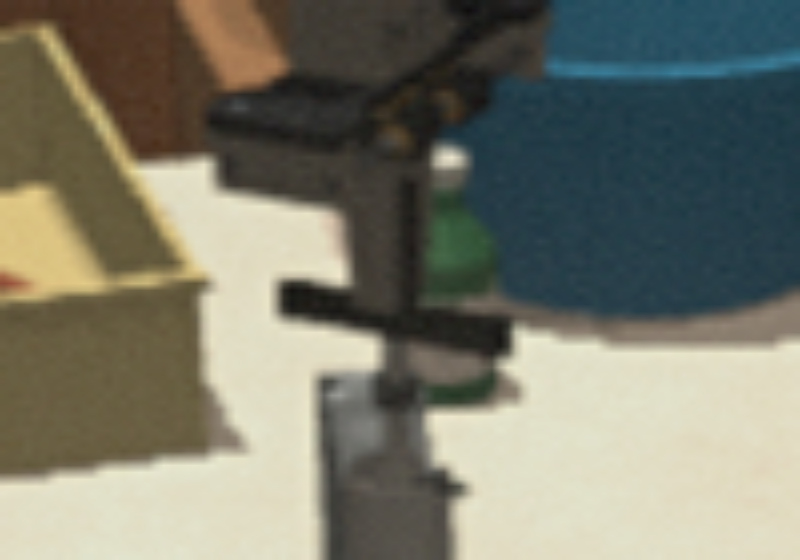

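The jaw closed to 10 mm, narrower than the 16 mm bar, with a 4 N push up. The picture shows the tips ending on top of the bar (crop ~(385,310)). The tips are therefore about 25 mm higher than the reported TCP suggests. I'll open, go lower and close again.

Request:
{"api": "step_arm", "payload": {"series": [[0, 0, 0.005, 0, 0, 0], [0, 0, 0, 0, 0, 0], [0, 0, 0, 0, 0, 0], [0, 0, 0, 0, 0, 0], [0, 0, 0, 0, 0, 0]], "jaw": 0.05}}

```text
time_s: 3.38
position: [494.6, -0.2, 257.9]
ee_rot: [-180.0, -0.0, 140.5]
wrist_force: [-0.5, -0.4, -0.2]
width: 41.7
grasp_force: 0.0
```

Request:
{"api": "step_arm", "payload": {"series": [[0, 0, 0, 0, 0, 0], [0, 0, -0.008, 0, 0, 0], [0, 0, -0.008, 0, 0, 0], [0, 0, -0.008, 0, 0, 0], [0, 0, -0.004, 0, 0, 0]]}}

```text
time_s: 3.8
position: [493.9, -0.2, 228.4]
ee_rot: [-179.9, -0.1, 140.5]
wrist_force: [0.0, 0.7, -0.4]
width: 49.7
grasp_force: 0.0
```

Run:
```python
from h import *
S=ctrl.camera('side');s=ctrl.state();print({k:s[k] for k in('position','ee_rot','width','wrist_force','wrist_torque','grasp_force')})
cv2.imwrite('pics/c5.png',cv2.resize(S[140:220,270:370],None,fx=8,fy=7,interpolation=1)[:,:,::-1])
```

```text
{'position': array([ 4.93663510e+02, -2.31746887e-01,  2.28082134e+02]), 'ee_rot': array([-1.79854900e+02, -1.03162975e-01,  1.40529086e+02]), 'width': 50.01423880062745, 'wrist_force': array([-0.7150126 ,  1.01326595, -1.08968175]), 'wrist_torque': array([-0.05522807,  0.04434414,  0.0184564 ]), 'grasp_force': 0.0}
```

View pics/c5.png

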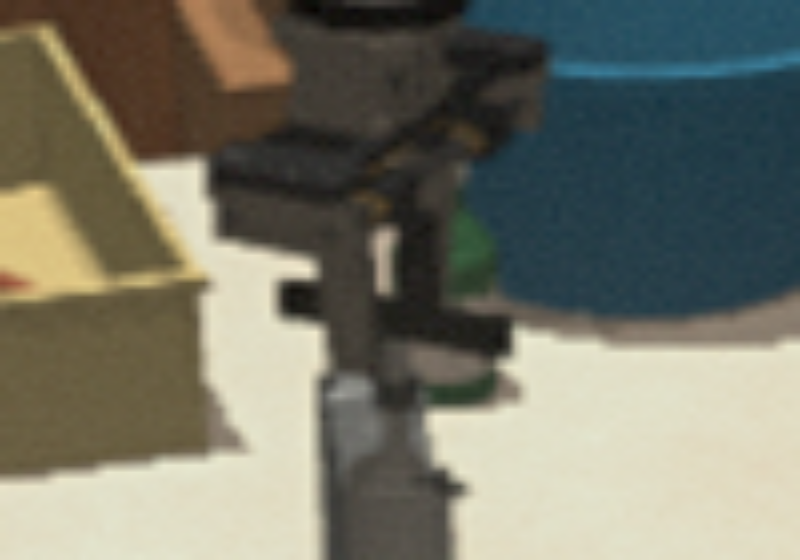

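The left finger is now clearly in front of the bar, with its tip at crop (350,370), about 10 mm below the bar's underside. The right finger is behind it. Closing gently.

Request:
{"api": "step_arm", "payload": {"series": [[0, 0, 0, 0, 0, 0], [0, 0, 0, 0, 0, 0], [0, 0, 0, 0, 0, 0], [0, 0, 0, 0, 0, 0], [0, 0, 0, 0, 0, 0]], "jaw": 0.0, "force": 5}}

```text
time_s: 4.27
position: [495.0, -0.1, 230.4]
ee_rot: [180.0, 0.0, 140.5]
wrist_force: [-0.4, -0.0, 0.1]
width: 18.8
grasp_force: 0.0
```

Request:
{"api": "step_arm", "payload": {"series": [[0, 0, 0, 0, 0, 0], [0, 0, 0, 0, 0, 0]]}}

```text
time_s: 4.43
position: [495.5, 0.4, 230.4]
ee_rot: [179.9, 0.0, 140.5]
wrist_force: [2.8, 1.0, -0.9]
width: 16.1
grasp_force: 5.0
```

```bash
python3 -c "
from h import *
s=ctrl.state();print({k:s[k].round(2) if k in s and hasattr(s[k],'round') else s[k] for k in('position','ee_rot','width','wrist_force','wrist_torque','grasp_force','q')})"
```

```text
{'position': array([4.9552e+02, 4.0000e-01, 2.3039e+02]), 'ee_rot': array([1.7991e+02, 5.0000e-02, 1.4055e+02]), 'width': 16.071408537936005, 'wrist_force': array([ 2.81,  0.96, -0.92]), 'wrist_torque': array([ 0.35, -0.5 , -0.03]), 'grasp_force': 5.0004760175943375, 'q': array([-32.43,   9.04,  32.08, 112.08,  -5.56,  60.26,  52.64])}
```

The grip is on the bar at width 16.1 with almost no torque. I'll firm the grip, then lift slightly to carry the spring load.

Request:
{"api": "step_arm", "payload": {"series": [[0, 0, 0, 0, 0, 0], [0, 0, 0, 0, 0, 0], [0, 0, 0.002, 0, 0, 0], [0, 0, 0.002, 0, 0, 0], [0, 0, 0, 0, 0, 0]], "force": 45}}

```text
time_s: 4.85
position: [495.3, 0.4, 232.7]
ee_rot: [180.0, 0.1, 140.6]
wrist_force: [8.7, 1.8, -16.4]
width: 16.0
grasp_force: 45.0
```

Request:
{"api": "step_arm", "payload": {"series": [[0, 0, 0.001, 0, 0, 0.04], [0, 0, 0.001, 0, 0, 0.04], [0, 0, 0.001, 0, 0, 0.04], [0, 0, 0, 0, 0, 0]]}}

```text
time_s: 5.18
position: [495.1, 0.2, 235.3]
ee_rot: [-180.0, 0.1, 147.5]
wrist_force: [8.0, 2.2, -15.9]
width: 15.6
grasp_force: 45.0
```

```bash
python3 -c "
from h import *
s=ctrl.state();print({k:s[k].round(2) if k in s and hasattr(s[k],'round') else s[k] for k in('position','ee_rot','width','wrist_force','wrist_torque','grasp_force','q')})"
```

```text
{'position': array([4.9515e+02, 2.1000e-01, 2.3530e+02]), 'ee_rot': array([-1.7998e+02,  5.0000e-02,  1.4753e+02]), 'width': 15.641442168071423, 'wrist_force': array([  7.99,   2.23, -15.89]), 'wrist_torque': array([ 0.59, -1.96,  0.09]), 'grasp_force': 44.9937379360199, 'q': array([-31.9 ,   8.68,  31.35, 111.7 ,  -5.1 ,  60.93,  59.16])}
```

The arm carries the 16 N, so the pin is lifted. Continuing the turn with a little more lift and 1 mm in +x to ease the side force.

Request:
{"api": "step_arm", "payload": {"series": [[0.0005, 0, 0.001, 0, 0, 0.05], [0.0005, 0, 0.001, 0, 0, 0.05], [0, 0, 0.001, 0, 0, 0.05], [0, 0, 0.001, 0, 0, 0.05], [0, 0, 0, 0, 0, 0.05]]}}

```text
time_s: 5.6
position: [494.9, -0.2, 238.7]
ee_rot: [-179.9, -0.1, 161.9]
wrist_force: [5.5, 0.7, -16.0]
width: 15.7
grasp_force: 45.0
```

Request:
{"api": "step_arm", "payload": {"series": [[0, 0, 0, 0, 0, 0.05], [0, 0, 0, 0, 0, 0.05], [0, 0, 0, 0, 0, 0.05], [0, 0, 0, 0, 0, 0.05], [0, 0, 0, 0, 0, 0]]}}

```text
time_s: 6.02
position: [494.9, -0.5, 238.6]
ee_rot: [-179.9, -0.1, 173.3]
wrist_force: [6.8, 0.4, -16.5]
width: 15.5
grasp_force: 45.0
```

Request:
{"api": "step_arm", "payload": {"series": [[0.0005, 0, 0, 0, 0, 0.05], [0.0005, 0, 0, 0, 0, 0.05], [0, 0, 0, 0, 0, 0.05], [0, 0, 0, 0, 0, 0.05], [0, 0, 0, 0, 0, 0.05]]}}

```text
time_s: 6.43
position: [494.8, -0.9, 238.2]
ee_rot: [-179.9, -0.3, -172.4]
wrist_force: [4.9, 0.3, -16.4]
width: 15.4
grasp_force: 45.0
```

Request:
{"api": "step_arm", "payload": {"series": [[0, 0, 0, 0, 0, 0.05], [0, 0, 0, 0, 0, 0.05], [0, 0, 0, 0, 0, 0.05], [0, 0, 0, 0, 0, 0.05], [0, 0, 0, 0, 0, 0.05]]}}

```text
time_s: 6.85
position: [495.0, -1.3, 238.2]
ee_rot: [-180.0, -0.3, -158.1]
wrist_force: [4.3, -0.3, -16.3]
width: 15.3
grasp_force: 45.0
```

Request:
{"api": "step_arm", "payload": {"series": [[0, 0, 0, 0, 0, 0.05], [0, 0, 0, 0, 0, 0.05], [0, 0, 0, 0, 0, 0.04], [0, 0, 0, 0, 0, 0], [0, 0, 0, 0, 0, 0]]}}

```text
time_s: 7.27
position: [495.1, -1.4, 238.9]
ee_rot: [180.0, -0.3, -150.3]
wrist_force: [3.6, -2.5, -16.9]
width: 15.8
grasp_force: 45.0
```

```bash
python3 -c "
from h import *
s=ctrl.state();print({k:s[k].round(2) if k in s and hasattr(s[k],'round') else s[k] for k in('position','ee_rot','width','wrist_force','wrist_torque','grasp_force','q')})"
```

```text
{'position': array([495.12,  -1.42, 238.85]), 'ee_rot': array([ 179.99,   -0.28, -150.25]), 'width': 15.837026279183917, 'wrist_force': array([  3.56,  -2.54, -16.87]), 'wrist_torque': array([-0.51, -0.92,  0.  ]), 'grasp_force': 44.99364495277405, 'q': array([-26.29,   8.48,  25.15, 110.94,  -3.94,  61.67, 120.25])}
```

The turn is 1.21 rad. Lowering slowly while holding, watching the vertical force.

Request:
{"api": "step_arm", "payload": {"series": [[0, 0, -0.002, 0, 0, 0], [0, 0, -0.002, 0, 0, 0], [0, 0, -0.002, 0, 0, 0], [0, 0, -0.002, 0, 0, 0], [0, 0, -0.002, 0, 0, 0]]}}

```text
time_s: 7.68
position: [495.3, -1.3, 230.3]
ee_rot: [180.0, -0.2, -150.2]
wrist_force: [-1.2, -6.0, -15.9]
width: 15.4
grasp_force: 45.0
```

Request:
{"api": "step_arm", "payload": {"series": [[0, 0, -0.002, 0, 0, 0], [0, 0, -0.002, 0, 0, 0], [0, 0, -0.002, 0, 0, 0], [0, 0, -0.002, 0, 0, 0], [0, 0, 0, 0, 0, 0]]}}

```text
time_s: 8.1
position: [495.4, -1.3, 222.3]
ee_rot: [180.0, -0.2, -150.2]
wrist_force: [-1.3, -6.1, -15.2]
width: 15.4
grasp_force: 45.0
```

The pin is in the slot, about 8 mm below rest, and the force is still on the arm.

Request:
{"api": "step_arm", "payload": {"series": [[0, 0, -0.002, 0, 0, 0], [0, 0, -0.002, 0, 0, 0], [0, 0, -0.002, 0, 0, 0], [0, 0, -0.002, 0, 0, 0], [0, 0, 0, 0, 0, 0]]}}

```text
time_s: 8.52
position: [495.4, -1.3, 214.4]
ee_rot: [180.0, -0.2, -150.2]
wrist_force: [-1.4, -4.9, -15.6]
width: 15.5
grasp_force: 45.0
```

Request:
{"api": "step_arm", "payload": {"series": [[0, 0, -0.0015, 0, 0, 0], [0, 0, -0.0015, 0, 0, 0], [0, 0, -0.0015, 0, 0, 0], [0, 0, 0, 0, 0, 0]]}}

```text
time_s: 8.85
position: [495.4, -1.3, 210.1]
ee_rot: [180.0, -0.2, -150.2]
wrist_force: [-2.0, -4.8, -14.4]
width: 15.5
grasp_force: 45.0
```

Request:
{"api": "step_arm", "payload": {"series": [[0, 0, -0.0012, 0, 0, 0], [0, 0, -0.0012, 0, 0, 0], [0, 0, -0.0012, 0, 0, 0], [0, 0, 0, 0, 0, 0]]}}

```text
time_s: 9.18
position: [495.4, -1.3, 206.6]
ee_rot: [180.0, -0.2, -150.2]
wrist_force: [-2.0, -5.2, -13.6]
width: 15.2
grasp_force: 45.0
```

Request:
{"api": "step_arm", "payload": {"series": [[0, 0, -0.001, 0, 0, 0], [0, 0, -0.001, 0, 0, 0], [0, 0, 0, 0, 0, 0]]}}

```text
time_s: 9.43
position: [495.4, -1.3, 204.6]
ee_rot: [180.0, -0.2, -150.2]
wrist_force: [-2.5, -5.6, -13.8]
width: 15.8
grasp_force: 45.0
```

Request:
{"api": "step_arm", "payload": {"series": [[0, 0, -0.001, 0, 0, 0], [0, 0, -0.001, 0, 0, 0], [0, 0, -0.001, 0, 0, 0], [0, 0, 0, 0, 0, 0]]}}

```text
time_s: 9.77
position: [495.4, -1.3, 201.7]
ee_rot: [180.0, -0.2, -150.2]
wrist_force: [-2.1, -5.3, -13.3]
width: 15.7
grasp_force: 45.0
```

Request:
{"api": "step_arm", "payload": {"series": [[0, 0, -0.001, 0, 0, 0], [0, 0, -0.001, 0, 0, 0], [0, 0, 0, 0, 0, 0]]}}

```text
time_s: 10.02
position: [495.4, -1.2, 199.7]
ee_rot: [180.0, -0.2, -150.2]
wrist_force: [-3.5, -5.8, -12.6]
width: 15.3
grasp_force: 45.0
```

Request:
{"api": "step_arm", "payload": {"series": [[0, 0, -0.001, 0, 0, 0], [0, 0, -0.001, 0, 0, 0], [0, 0, 0, 0, 0, 0]]}}

```text
time_s: 10.27
position: [495.4, -1.3, 197.8]
ee_rot: [180.0, -0.2, -150.2]
wrist_force: [-1.5, -5.6, -13.0]
width: 15.9
grasp_force: 45.0
```

Request:
{"api": "step_arm", "payload": {"series": [[0, 0, -0.001, 0, 0, 0], [0, 0, -0.001, 0, 0, 0], [0, 0, 0, 0, 0, 0]]}}

```text
time_s: 10.52
position: [495.5, -1.3, 195.8]
ee_rot: [180.0, -0.2, -150.2]
wrist_force: [-2.7, -5.9, -11.1]
width: 15.5
grasp_force: 45.0
```

Request:
{"api": "step_arm", "payload": {"series": [[0, 0, -0.001, 0, 0, 0], [0, 0, 0, 0, 0, 0]]}}

```text
time_s: 10.68
position: [495.4, -1.3, 194.8]
ee_rot: [180.0, -0.2, -150.2]
wrist_force: [-2.6, -6.0, -12.1]
width: 15.6
grasp_force: 45.0
```

Request:
{"api": "step_arm", "payload": {"series": [[0, 0, -0.001, 0, 0, 0], [0, 0, 0, 0, 0, 0]]}}

```text
time_s: 10.85
position: [495.4, -1.3, 193.9]
ee_rot: [180.0, -0.2, -150.2]
wrist_force: [-2.9, -5.8, -11.4]
width: 16.1
grasp_force: 45.0
```

Request:
{"api": "step_arm", "payload": {"series": [[0, 0, -0.001, 0, 0, 0], [0, 0, -0.001, 0, 0, 0], [0, 0, 0, 0, 0, 0]]}}

```text
time_s: 11.1
position: [495.4, -1.3, 191.8]
ee_rot: [180.0, -0.2, -150.2]
wrist_force: [-2.3, -5.5, -10.9]
width: 15.6
grasp_force: 45.0
```

Request:
{"api": "step_arm", "payload": {"series": [[0, 0, -0.001, 0, 0, 0], [0, 0, 0, 0, 0, 0]]}}

```text
time_s: 11.27
position: [495.4, -1.2, 190.9]
ee_rot: [180.0, -0.2, -150.2]
wrist_force: [-3.2, -6.1, -12.0]
width: 15.5
grasp_force: 45.0
```

Request:
{"api": "step_arm", "payload": {"series": [[0, 0, -0.001, 0, 0, 0], [0, 0, 0, 0, 0, 0]]}}

```text
time_s: 11.43
position: [495.4, -1.3, 190.1]
ee_rot: [180.0, -0.2, -150.2]
wrist_force: [-4.5, -5.8, -8.1]
width: 15.7
grasp_force: 45.0
```

Request:
{"api": "step_arm", "payload": {"series": [[0, 0, -0.001, 0, 0, 0], [0, 0, 0, 0, 0, 0]]}}

```text
time_s: 11.6
position: [495.5, -1.2, 189.5]
ee_rot: [180.0, -0.2, -150.2]
wrist_force: [-4.9, -5.2, -6.4]
width: 15.6
grasp_force: 45.0
```

Request:
{"api": "step_arm", "payload": {"series": [[0, 0, -0.001, 0, 0, 0], [0, 0, 0, 0, 0, 0]]}}

```text
time_s: 11.77
position: [495.6, -1.2, 188.9]
ee_rot: [179.9, -0.1, -150.2]
wrist_force: [-6.5, -5.8, -2.6]
width: 15.8
grasp_force: 45.0
```

The foot has touched and is taking the spring load. One small step more to bring the arm load to about zero.

Request:
{"api": "step_arm", "payload": {"series": [[0, 0, -0.0007, 0, 0, 0], [0, 0, 0, 0, 0, 0], [0, 0, 0, 0, 0, 0]]}}

```text
time_s: 12.02
position: [495.6, -1.2, 188.6]
ee_rot: [179.9, -0.1, -150.2]
wrist_force: [-6.2, -6.0, -1.0]
width: 15.7
grasp_force: 45.0
```

Request:
{"api": "step_arm", "payload": {"series": [[-0.0008, -0.0008, -0.0002, 0, 0, 0], [0, 0, 0, 0, 0, 0]], "force": 15}}

```text
time_s: 12.18
position: [495.6, -1.2, 188.7]
ee_rot: [179.9, -0.0, -150.2]
wrist_force: [-4.0, -3.9, -0.5]
width: 15.9
grasp_force: 15.0
```

Request:
{"api": "step_arm", "payload": {"series": [[0, 0, 0, 0, 0, 0], [0, 0, 0, 0, 0, 0], [0, 0, 0, 0, 0, 0], [0, 0, 0, 0, 0, 0], [0, 0, 0, 0, 0, 0]], "jaw": 0.05, "force": 5}}

```text
time_s: 12.6
position: [496.7, -0.4, 187.7]
ee_rot: [-180.0, 0.1, -150.1]
wrist_force: [-0.5, -0.7, 0.4]
width: 47.4
grasp_force: 0.0
```

Request:
{"api": "step_arm", "payload": {"series": [[0, 0, 0.01, 0, 0, 0], [0, 0, 0.02, 0, 0, 0], [0, 0, 0.03, 0, 0, 0], [0, 0, 0.03, 0, 0, 0], [0, 0, 0.03, 0, 0, 0]]}}

```text
time_s: 13.02
position: [495.9, -1.1, 309.2]
ee_rot: [-180.0, 0.0, -150.2]
wrist_force: [0.7, 0.3, 0.0]
width: 49.9
grasp_force: 0.0
```

Request:
{"api": "step_arm", "payload": {"series": [[0, 0, 0.01, 0, 0, 0], [0, 0, 0, 0, 0, 0], [0, 0, 0, 0, 0, 0]]}}

```text
time_s: 13.27
position: [495.9, -0.8, 317.0]
ee_rot: [180.0, 0.0, -150.1]
wrist_force: [-0.3, 0.3, -0.5]
width: 49.8
grasp_force: 0.0
```

Run:
```python
from h import *
S=ctrl.camera('side');s=ctrl.state();print(s['time_s'],s['position'],s['wrist_force'])
cv2.imwrite('pics/c6.png',cv2.resize(S[140:280,260:400],None,fx=4,fy=4,interpolation=2)[:,:,::-1])
```

```text
13.3167 [495.28270685  -0.86312863 316.03835828] [-0.92636468  0.26773912 -0.72329847]
```

View pics/c6.png

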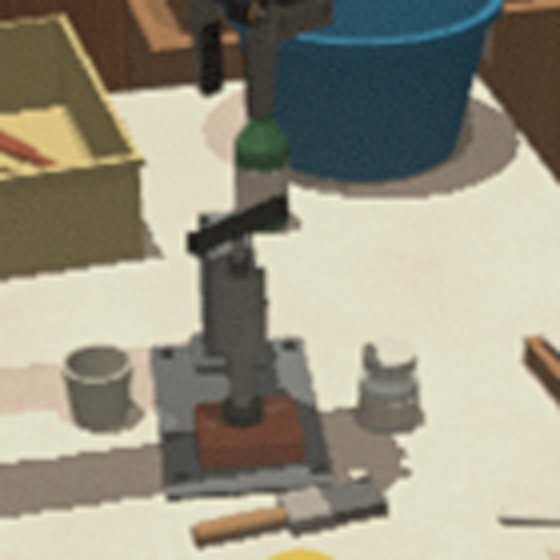

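The foot rests on the tile (crop ~(245,410)). The handle is turned and lowered (bar at ~(238,225)), the gripper is clear, and the bystanders haven't moved.

```bash
python3 -c "
from workcell import ctrl
print(ctrl.close_job())"
```

```text
the job is handed in; nothing more can be done
None
```

The tile is clamped: I turned the handle about 1.21 rad into the slot, lowered the foot slowly onto the piece while holding it, released the handle, and handed the job in at about 13 s.

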